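Clamp a sandwich panel in the bonding jig with the eccentric knob

TASK

Get the loose sandwich panel ready for priming: push it gently along the bed of the bonding jig until its end sits fully home against the end stop, then turn the eccentric knob until its lobe clamps the panel against the sprung fence with about 15 N. Let go and leave it clamped, still home against the stop, without overtightening the knob and without disturbing the other things on the bench.

Things in the scene. Friction and masses are not known exactly. Their poses are not given: they have to be found in the camera images.
- jig: Bonding jig screwed to the bench: aluminium plate 170 x 250 x 12 mm. Origin on the bench top below the middle of the bed; x across the bed from knob to fence, y along the bed to the end stop, z up. Plate spans x -95..75, y -125..125 mm; the bed (its top) is at z = 12 mm. Knob axis at x = -55, y = 0. The bed is open at its -y end.
- stop_face (a point): Point on the jig: foot of the end stop's face, at jig x = 0, y = 70, z = 12 mm. The stop is a fixed, polished steel bar across the bed, 75 mm long, 22 mm high.
- fence_nominal (a point): Mark on the jig at x = 30, y = 0, z = 12 mm: where the face of the fence's sprung rubber pad (124 mm along y, 20 mm high) nominally stands unloaded. The fence is adjustable: the true face is anywhere within 2.5 mm of it either way in x, not measured. The pad yields 1 mm per 9 N, at most 6 mm. Behind it is the aluminium fence bar, 130 mm along y, 26 mm high.
- knob: Eccentric clamp knob on the jig. Origin on its vertical axis, 14 mm above the bench; x points along the lobe. Steel disc, radius 20 mm, z 0..18 mm, centred 12 mm off the axis along x. It turns about the fixed axis: angles of its x from the jig's x can be -2.35..0.15 rad, start -2.2..-1.9 (clear of the panel). Pivot friction 0.2 N m. Stays where left, also under load. Over 32 N on the panel is overtightened.
- knob_grip (a point): Middle of the knob's bar grip, on the axis, 54 mm above the bench. Black bar along the knob's x, 56 x 12 mm, from 32 to 66 mm above the bench; pinch it across its 12 mm from above. Turn it counter-clockwise seen from above: the lobe meets the panel (at the fence) between -1.4 and -0.85 rad, drags it to the stop and squeezes more towards 0. 15 N takes about 0.45 N m in all, 0.2 of it pivot friction (polished disc, friction 0.2 to 0.3).
- panel: Loose flat sandwich panel, 60 (x) x 130 (y) x 14 mm (z), about 0.14 kg, dark skins and a pale core, lying on the jig's bed between knob and fence with a few mm of side play, 20 to 50 mm short of the end stop. Origin at the centre of its underside; y points to the end that meets the stop. Push it on its other end (short edge, 14 mm high), with well under 30 N.
- panel_end (a point): Point on the panel: middle of the end face that is to meet the end stop (65 mm from the panel's origin along its y, 7 mm above its underside).
- cap: Bystander: red screw cap, 28 mm across, 19 mm high, standing on the jig's plate behind the end stop. Origin at the centre of its underside.
- weight: Bystander: small brass weight, 30 mm across, 24 mm high, standing on the jig's plate behind the end stop. Origin at the centre of its underside.
- primer: Bystander: closed white bottle with an orange label, 50 mm across, 130 mm high, upright. Origin at the centre of its underside.
- brush: Bystander: flat brush, 170 mm long, lying on the bench.
- tub: Bystander: clear open tub, 90 mm across, 55 mm high. Origin at the centre of its underside.
- tape: Bystander: roll of tape, 90 mm across, 25 mm high, lying flat. Origin at the centre of its underside.
- offcut: Bystander: dark flat panel offcut, 50 x 110 x 12 mm. Origin at the centre of its underside.
There are look-alikes about, which are no part of the job. Leave any green look-alike of the panel alone.

How it is judged (in metres and radians):
On the way, in this order (a step that is already met when the one before it is completed fails the run):
1. the panel sits home against the end stop, flat and square in the jig (y of panel_end in the frame of jig above 0.0675 m and angle between the y axis of panel and the y axis of jig, either way round below 0.04 rad and z of panel in the frame of jig below 0.0145 m and angle between panel's own z axis and vertical below 0.04 rad), for 0.2 s.
2. the knob's lobe bears on the panel with 8 to 22 N while the panel is home (all of step 1 and contact force between knob and panel between 8 and 22 N), for 0.3 s.
At the end, for the whole second after the job is handed in: The panel lies flat on the bed, its end within 2.5 mm of the end stop's face, square to the jig within 0.04 rad and at rest, and the knob, released, bears on it with 8 to 22 N (all of step 2 and linear speed of panel below 0.01 m/s); the robot touches nothing.
It fails at once if the knob presses the panel with more than 32 N (overtightened) (contact force between knob and panel above 32 N).
It fails at once if the fingers press the panel with more than 30 N (contact force between the fingers and panel above 30 N).
It fails at once if a bystander is moved by more than 25 mm (distance of any of cap, weight, primer, brush, tub, tape, offcut from where it was at the start of the episode above 0.025 m).
It also fails if it takes over 67 s, if anything falls off the work surface, if the arm or the gripper's body presses on something with over 40 N, if the wrist force passes 120 N, or if a joint passes its speed limit or range.

ROBOT

A 6-joint arm with a two-finger parallel gripper is mounted at the origin on the work surface. World frame = base frame: x ahead of the robot, y to its left, z up, the work surface at z = 0. Lengths are in m, angles in degrees, forces in N, time in s.
With the tool pointing down it reaches from about 0.25 to 0.725 m from the base axis. Payload 9.7 kg.
Tool frame: the origin (TCP) lies on the centre line of the jaws, within the pads' length; the fingertips stand tip_reach ahead of it and the grasp point (between the pads) lies 2 mm behind it (tip_reach is the distance from the TCP to the fingertips, in m); z points along the fingers, y is the direction in which the jaws open and shut (so a half turn about z gives the same grasp; the last joint's range is limited). The gripper opens to 85 mm and grips with 20 to 120 N. Pads are 22 mm wide; open, the fingers measure 114 mm over their backs; the gripper's body (76 mm by 85 mm) begins 54 mm behind the grasp point. The pads swing forward as they close: fully open they stand 13 mm farther back than shut.
Start: joints at [67.724, 4.979, 10.078, 95.1, 0, 90], TCP at [0.208, 0.509, 0.248] pointing down, gripper open.
Joint ranges: [-179.16, 179.16], [-48.56, 103.87], [-65.8, 70.77], [-126.05, 130.52], [-82.76, 87.17], [-180, 180]. Speed limits (degrees/s): [127.2, 127.2, 147.25, 180, 180, 180].

INTERFACE

Orientations are given as [roll, pitch, yaw] about the fixed x, y, z axes, in that order (R = Rz(yaw) Ry(pitch) Rx(roll)).
In Python, from workcell import get_obs, camera, calibration, job_done, tip_reach gives the robot as it stands.
- The arm moves only by the tool apply_moves, never from a script. Its argument "rows" is a list of rows, each a list of 7 numbers: the shift along the world's x, y, z in mm, then the turn, a rotation vector about the world's x, y, z in degrees, then the closure, from 0 (fully open) to 1 (shut). A call has 1 to 20 rows; each row shifts and turns the commanded pose from where the row before left it; what a row does not reach is not made up. A row lasts 1/8 s, in which the tool goes at most 62.5 mm and 10.7 degrees, less where a joint would pass 70% of its speed; a pose out of reach is approached as far as the arm can. A call with a gripper value outside its range is refused whole. The fingers move at their own pace and stop on an object; "grip_force" is the grip in N (left out, the last holds). Time passes only in rows, so rows that do not move let the fingers close. It gives the time, the measured TCP pose, the force and the opening at its end, in the units of the state.
- get_obs(): the state, without advancing time (a new reading comes with each control period).
- camera(name): name is "side" or "top"; returns the picture (420x560x3 uint8, red, green, blue); there is no depth.
- calibration(name): a dict with "intrinsics" (3x3 intrinsics, pixels), "T" (4x4, takes a point from camera to world coordinates). Camera axes: x right, y down, z forward; pixel columns grow to the right and rows downward; lengths in m; the calibration is good to about 2 mm. A picture is of the moment at which its call begins. calibration takes no time and is no camera call.
- job_done(): hands the job in, once; it reports no verdict.
The state is a dict: "time": time; "q": joint angles; "qd": joint speeds; "joint_efforts": joint torques, N m; "ee_pos": TCP position; "tcp_rot": TCP orientation; "wrist_force": force on the tool from outside, world axes, zero at the start; "torque": the same for the moment, N m; "opening": finger opening in m.
Only numpy, scipy, OpenCV 4.12 (cv2) and the standard library are available. Lean on these libraries where they do the work, as an engineer would, in place of code of your own. Each camera call takes 0.05 s, during which the arm holds its last target.

## Working session

There is one attempt and no reset: what is moved stays moved. The work goes in short steps, Python scripts to look and compute and a tool call to move; the robot and the scene stay as the last step left them, time stands still between calls to the robot, and variables do not carry over. Pictures are saved under pics/ and viewed, and the job is handed in when it is done.

Besides the shell and the picture viewer there is one more tool, called after "Call:" as a command line: name --pt "numbers of a row" for each row, then --argument value for the rest. apply_moves: Moves the arm, as the interface text tells. Its arguments: {"type":"object","properties":{"rows":{"type":"array","items":{"type":"array","items":{"type":"number"}}},"grip_force":{"type":"number"}},"required":["rows"]}

```bash
mkdir -p pics; ls; python3 - <<'E'
from workcell import *
import cv2
o=get_obs();print(o);print(tip_reach)
for n in("top","side"):
    cv2.imwrite(f"pics/{n}0.png",camera(n)[:,:,::-1]);c=calibration(n);print(n,c)
E
```

```text
pics
{'time': 0.0, 'q': array([6.77224089e+01, 5.01117700e+00, 1.00346052e+01, 9.50992762e+01,
       1.98379219e-03, 9.00021689e+01]), 'qd': array([-0.06084015, -0.04986365,  0.00199843,  0.05119864,  0.04859547,
       -0.02430465]), 'joint_efforts': array([ 5.52146521e-04, -5.20388067e+01,  4.64802110e+01,  1.63085887e-02,
        1.81069081e-04, -2.50092619e-06]), 'ee_pos': array([0.20841601, 0.50876187, 0.24758367]), 'tcp_rot': array([-1.79924152e+02, -1.98091923e-03,  1.57720237e+02]), 'wrist_force': array([ 0.03295671,  0.0910082 , -0.30527011]), 'torque': array([-0.01195142,  0.00993471,  0.00746549]), 'opening': 0.0851507883863703}
0.017
top {'intrinsics': array([[416.68488966,   0.        , 279.06875257],
       [  0.        , 416.68488966, 208.56854066],
       [  0.        ,   0.        ,   1.        ]]), 'T': array([[-0.02430118, -0.99870524,  0.04469103,  0.47701073],
       [-0.99966111,  0.0246932 ,  0.00824068, -0.03610441],
       [-0.00933357, -0.04447562, -0.99896687,  1.15960391],
       [ 0.        ,  0.        ,  0.        ,  1.        ]])}
side {'intrinsics': array([[531.35569864,   0.        , 282.66653996],
       [  0.        , 531.35569864, 210.44864046],
       [  0.        ,   0.        ,   1.        ]]), 'T': array([[-0.99122577, -0.09891749,  0.08767437,  0.43663905],
       [-0.13217184,  0.74896445, -0.64929412,  0.68832499],
       [-0.00143844, -0.65518515, -0.75546697,  0.93014295],
       [ 0.        ,  0.        ,  0.        ,  1.        ]])}
```

View pics/top0.png

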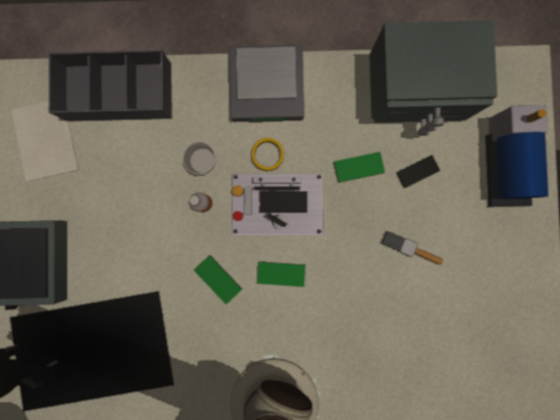

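View pics/side0.png

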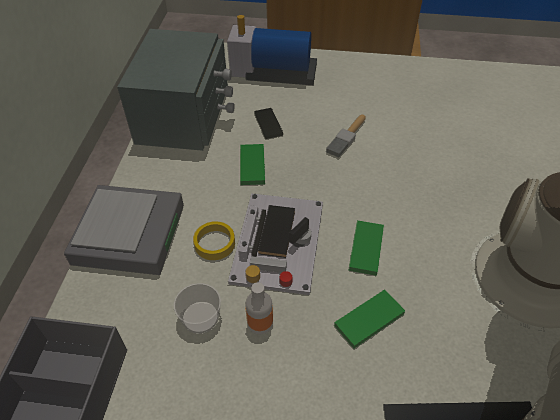

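The jig is at about (277,204) in the top view, with its stop at left (248,200). The dark panel is at (284,202), the knob at (275,220) and the fence at (277,186). The three green plates are look-alikes, and the dark plate at (418,171) is the offcut. I'll confirm this in an enlarged crop.

```bash
python3 - <<'E'
import cv2
i=cv2.imread("pics/top0.png")[165:245,222:332]
cv2.imwrite("pics/c1.png",cv2.convertScaleAbs(cv2.resize(i,None,fx=7,fy=7,interpolation=cv2.INTER_CUBIC),alpha=1.5,beta=20))
i=cv2.imread("pics/side0.png")[185:300,220:335]
cv2.imwrite("pics/c2.png",cv2.convertScaleAbs(cv2.resize(i,None,fx=5,fy=5,interpolation=cv2.INTER_CUBIC),alpha=1.5,beta=20))
E
```

```text
(no output)
```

View pics/c1.png

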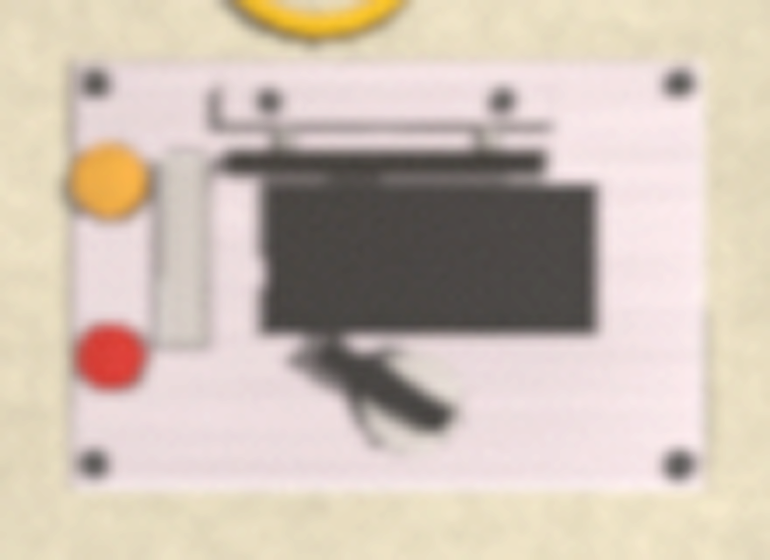

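View pics/c2.png

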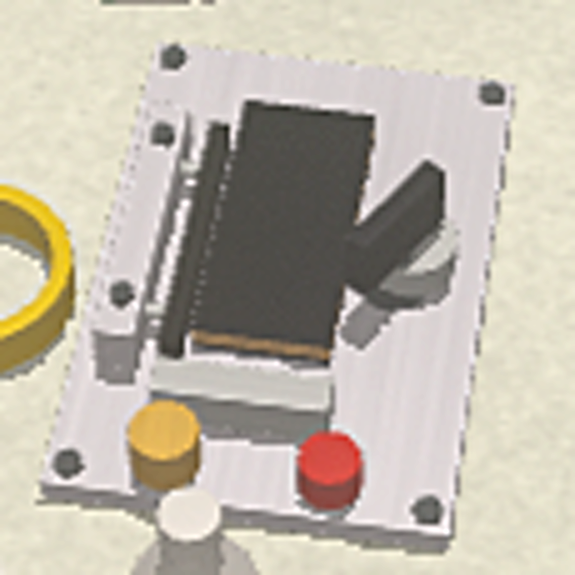

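```bash
cat > h.py <<'E'
import numpy as np, cv2
from scipy.optimize import least_squares
from workcell import *
def proj(n,P):
    c=calibration(n);T=np.linalg.inv(c["T"]);P=np.atleast_2d(P)
    q=(T[:3,:3]@P.T).T+T[:3,3];u=q@c["intrinsics"].T
    return u[:,:2]/u[:,2:]
def ray(n,uv,z):
    c=calibration(n);d=c["T"][:3,:3]@np.linalg.solve(c["intrinsics"],[uv[0],uv[1],1]);o=c["T"][:3,3]
    return o+d*(z-o[2])/d[2]
def J(p,L):
    L=np.atleast_2d(L).astype(float);c,s=np.cos(p[2]),np.sin(p[2])
    return np.c_[p[0]+c*L[:,0]-s*L[:,1],p[1]+s*L[:,0]+c*L[:,1],L[:,2]]
E
cat > m.py <<'E'
from h import *
f=lambda x,y,k,u0,v0:[(x+.5)/k-.5+u0,(y+.5)/k-.5+v0]
C=np.array([[75,125,12],[75,-125,12],[-95,-125,12],[-95,125,12]])/1000
top=np.array([f(*p,7,222,165) for p in [(73,60),(706,60),(706,490),(72,490)]])
side=np.array([f(*p,5,220,185) for p in [(42,488),(160,43),(515,85),(452,540)]])
def r(p,w=(1,1)):
    P=J(p,C);return np.r_[w[0]*(proj("top",P)-top).ravel(),w[1]*(proj("side",P)-side).ravel()]
for w in((1,1),(1,0),(0,1)):
    s=least_squares(r,[.47,-.03,0],args=(w,));print(w,s.x,np.round(s.fun,1))
    if w==(1,1):p=s.x
np.save("jig.npy",p)
# overlay
pts={"stop":(0,70,12),"fence":(30,0,12),"knob":(-55,0,54),"kdisc":(-55,0,32)}
for n in("top","side"):
    for k,v in pts.items(): print(n,k,proj(n,J(p,np.array(v)/1000))[0].round(1))
def inv(P):
    c,s=np.cos(p[2]),np.sin(p[2]);d=P[:2]-p[:2];return np.array([c*d[0]+s*d[1],-s*d[0]+c*d[1]])*1000
for nm,q in dict(pTL=(263,184),pTR=(598,185),pBR=(598,333),pBL=(262,333)).items():
    print(nm,inv(ray("top",f(*q,7,222,165),.026)).round(1))
print("bar ends", [inv(ray("top",f(*q,7,222,165),.066)).round(1) for q in((325,352),(437,418))])
for nm,q in dict(cF=(190,343),cK=(330,360),fF=(246,100),fK=(374,114)).items():
    print("side",nm,inv(ray("side",f(*q,5,220,185),.026)).round(1))
print("side bar",[inv(ray("side",f(*q,5,220,185),.066)).round(1) for q in((352,240),(435,165))])
print("stop foot/top", inv(ray("top",f(210,250,7,222,165),.034)).round(1))
E
python3 m.py
```

```text
(1, 1) [ 0.55163302 -0.01952726 -0.02254222] [-0.9  0.1 -1.  -0.1 -0.6  0.  -0.9  0.2 -0.2 -1.2 -0.3 -0.6  0.6 -0.7
  0.1 -0.7]
(1, 0) [ 0.55176692 -0.02187007 -0.02496425] [ 0.  -0.  -0.1 -0.1  0.2  0.1 -0.2  0.  -0.  -0.  -0.  -0.   0.  -0.
  0.  -0. ]
(0, 1) [ 0.55145333 -0.0173072  -0.02086482] [-0.   0.  -0.  -0.  -0.   0.  -0.   0.  -0.2 -0.3 -0.5  0.2  0.5 -0.1
  0.2  0.1]
top stop [250.9 200.3]
top fence [276.3 189.4]
top knob [276.1 219.9]
top kdisc [276.2 220. ]
side stop [268.4 263.8]
side fence [260.5 236.2]
side knob [299.3 228.8]
side kdisc [299.  235.2]
pTL [24.8 46.5]
pTR [ 24. -84.]
pBR [-33.6 -83.7]
pBL [-33.4  46.9]
bar ends [array([-42.,  21.]), array([-66.8, -21. ])]
side cF [25.2 56.4]
side cK [-34.3  56. ]
side fF [ 25.4 -82. ]
side fK [-33.3 -82.5]
side bar [array([-38.4,  22.7]), array([-67.4, -23.1])]
stop foot/top [-1.5 66.6]
```

The crops confirm it. The panel is the dark, pale-cored plate between knob and fence, with its far end at jig y ≈ -83 mm. It has about 23 mm to go and the knob is at about -2.12 rad. I'll move above the push start with the jaws along x and closed.

Call:
apply_moves --pt "21 -40 0 0 0 -4.3 1" --pt "21 -40 0 0 0 -4.3 1" --pt "21 -40 0 0 0 -4.3 1" --pt "21 -40 0 0 0 -4.3 1" --pt "21 -40 0 0 0 -4.3 1" --pt "21 -40 0 0 0 -4.3 1" --pt "21 -40 0 0 0 -4.3 1" --pt "21 -40 0 0 0 -4.3 1" --pt "21 -40 0 0 0 -4.3 1" --pt "21 -40 0 0 0 -4.3 1" --pt "21 -40 0 0 0 -4.3 1" --pt "21 -40 0 0 0 -4.3 1" --pt "21 -40 0 0 0 -4.3 1" --pt "21 -40 0 0 0 -4.3 1" --pt "21 -40 0 0 0 -4.3 1" --pt "21 -40 0 0 0 -4.3 1" --pt "0 0 0 0 0 0 1" --grip_force 40

```text
time: 2.22
ee_pos: [0.545, -0.1333, 0.2468]
tcp_rot: [-179.9, -0.0, 88.7]
wrist_force: [0.2, 0.3, 0.3]
opening: 0.0002
```

```bash
python3 -c "
from h import *
o=get_obs();print(o['q'],o['ee_pos'],o['tcp_rot'],o['opening'],o['wrist_force'],o['torque']);p=np.load('jig.npy');print(J(p,[-.0045,-.110,0]),J(p,[-.055,0,0]))"
```

```text
[-1.37359091e+01  6.61033346e+00  1.16734505e+01  9.51841982e+01
 -1.50159660e-02  7.75490639e+01] [ 0.54501556 -0.13329471  0.24675296] [-1.79878529e+02 -1.14427500e-02  8.87150307e+01] 0.00023913402369548183 [0.21413937 0.27700945 0.2605548 ] [0.02908703 0.03520582 0.00421165]
[[ 0.54465472 -0.12939788  0.        ]] [[ 0.49664699 -0.01828755  0.        ]]
```

Call:
apply_moves --pt "0 0 -40 0 0 0 1" --pt "0 0 -50 0 0 0 1" --pt "0 0 -50 0 0 0 1" --pt "0 0 -40 0 0 0 1" --pt "0 0 -24 0 0 0 1" --pt "0 0 -10 0 0 0 1" --pt "0 0 0 0 0 0 1" --pt "0 5 0 0 0 0 1" --pt "0 5 0 0 0 0 1" --pt "0 3 0 0 0 0 1" --pt "0 0 0 0 0 0 1"

```text
time: 3.6
ee_pos: [0.5446, -0.1178, 0.0346]
tcp_rot: [180.0, 0.0, 88.9]
wrist_force: [0.2, -0.6, 0.1]
opening: 0.0002
```

```bash
python3 - <<'E'
from h import *
o=get_obs();print(o['ee_pos'],o['wrist_force'])
a=camera("top");b=camera("side")
a=cv2.resize(a[165:245,222:332],None,fx=5,fy=5,interpolation=cv2.INTER_CUBIC);b=cv2.resize(b[175:300,215:340],None,fx=4.5,fy=4.5,interpolation=cv2.INTER_CUBIC)
cv2.imwrite("pics/c3.png",cv2.convertScaleAbs(a[:,:,::-1],alpha=1.5,beta=20));cv2.imwrite("pics/c4.png",cv2.convertScaleAbs(b[:,:,::-1],alpha=1.5,beta=20))
E
```

```text
[ 0.54461982 -0.11777403  0.0345609 ] [ 0.15057977 -0.56925174  0.050504  ]
```

View pics/c4.png

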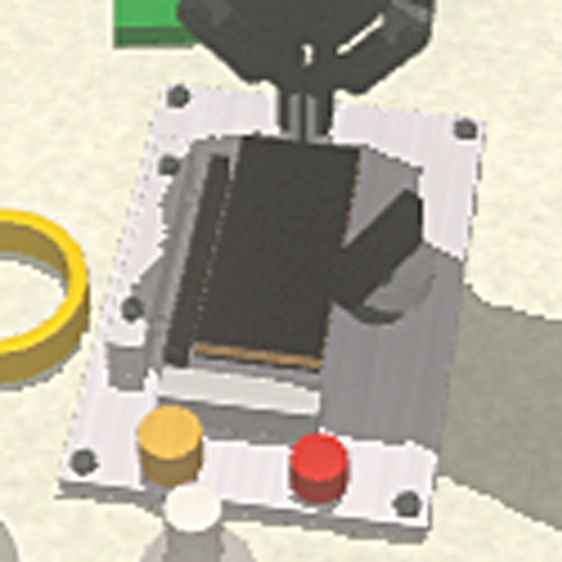

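The fingers are centred behind the panel's end. I'll push on slowly while watching the force.

Call:
apply_moves --pt "0 2 0 0 0 0 1" --pt "0 2 0 0 0 0 1" --pt "0 2 0 0 0 0 1" --pt "0 2 0 0 0 0 1" --pt "0 2 0 0 0 0 1" --pt "0 2 0 0 0 0 1" --pt "0 2 0 0 0 0 1" --pt "0 2 0 0 0 0 1" --pt "0 1 0 0 0 0 1" --pt "0 1 0 0 0 0 1" --pt "0 0 0 0 0 0 1"

```text
time: 5.08
ee_pos: [0.5445, -0.0999, 0.0343]
tcp_rot: [180.0, -0.0, 88.9]
wrist_force: [-0.8, -0.5, -0.0]
opening: 0.0
```

Call:
apply_moves --pt "0 1 0 0 0 0 1" --pt "0 1 0 0 0 0 1" --pt "0 1 0 0 0 0 1"

```text
time: 5.45
ee_pos: [0.5445, -0.097, 0.0343]
tcp_rot: [180.0, 0.0, 88.9]
wrist_force: [-0.5, -1.7, -1.1]
opening: -0.0001
```

Call:
apply_moves --pt "0 0.5 0 0 0 0 1" --pt "0 0.5 0 0 0 0 1"

```text
time: 5.7
ee_pos: [0.5445, -0.0961, 0.0343]
tcp_rot: [180.0, 0.0, 88.9]
wrist_force: [-0.7, -1.5, -0.5]
opening: 0.0
```

```bash
cat > snap.py <<'E'
import sys
from h import *
k=sys.argv[1]
o=get_obs();print(o['time'],o['ee_pos'],o['wrist_force'],o['torque'],o['tcp_rot'])
a=camera("top");b=camera("side")
cv2.imwrite(f"pics/t{k}raw.png",a[:,:,::-1]);cv2.imwrite(f"pics/s{k}raw.png",b[:,:,::-1])
b=cv2.resize(b[175:300,225:340],None,fx=4.8,fy=4.8,interpolation=cv2.INTER_CUBIC)
a=cv2.resize(a[165:245,222:332],None,fx=5,fy=5,interpolation=cv2.INTER_CUBIC)
cv2.imwrite(f"pics/s{k}.png",cv2.convertScaleAbs(b[:,:,::-1],alpha=1.6,beta=30))
cv2.imwrite(f"pics/t{k}.png",cv2.convertScaleAbs(a[:,:,::-1],alpha=1.6,beta=30))
E
python3 snap.py 5
```

```text
5.7 [ 0.54451195 -0.09605767  0.03431306] [-0.66623519 -1.51780184 -0.53386313] [-0.31429913  0.00594316 -0.01964432] [1.79996848e+02 3.48522141e-03 8.89210632e+01]
```

View pics/s5.png

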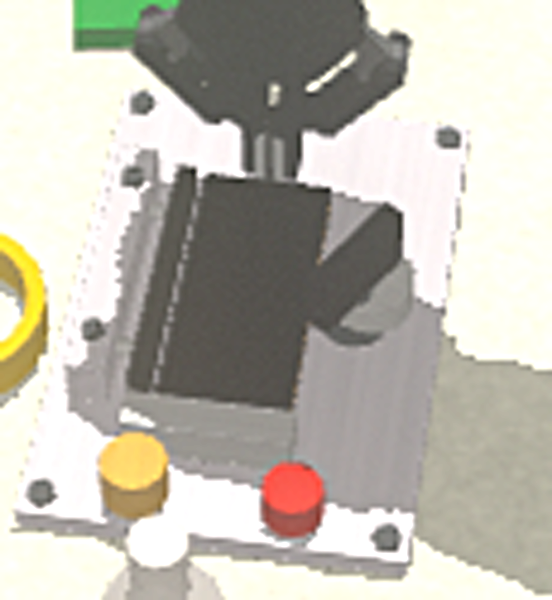

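The side view shows the panel's front edge at (210,400), almost at the stop. The force is only 1.5 N, so I'll keep creeping.

Call:
apply_moves --pt "0 0.5 0 0 0 0 1" --pt "0 0.5 0 0 0 0 1"

```text
time: 6.05
ee_pos: [0.5445, -0.0951, 0.0343]
tcp_rot: [180.0, 0.0, 88.9]
wrist_force: [0.6, -1.1, 0.1]
opening: -0.0002
```

Call:
apply_moves --pt "0 0.5 0 0 0 0 1" --pt "0 0.5 0 0 0 0 1"

```text
time: 6.3
ee_pos: [0.5445, -0.094, 0.0343]
tcp_rot: [180.0, 0.0, 88.9]
wrist_force: [-0.0, -2.6, -0.1]
opening: 0.0005
```

Call:
apply_moves --pt "0 0.5 0 0 0 0 1" --pt "0 0 0 0 0 0 1"

```text
time: 6.55
ee_pos: [0.5445, -0.0935, 0.0343]
tcp_rot: [180.0, -0.0, 88.9]
wrist_force: [-0.5, -0.7, 1.2]
opening: -0.0001
```

Call:
apply_moves --pt "0 0.5 0 0 0 0 1" --pt "0 0.5 0 0 0 0 1"

```text
time: 6.8
ee_pos: [0.5445, -0.0925, 0.0343]
tcp_rot: [180.0, 0.0, 88.9]
wrist_force: [-0.3, -2.7, 1.8]
opening: -0.0001
```

Call:
apply_moves --pt "0 0.5 0 0 0 0 1" --pt "0 0.5 0 0 0 0 1"

```text
time: 7.05
ee_pos: [0.5445, -0.0919, 0.0343]
tcp_rot: [180.0, 0.1, 88.9]
wrist_force: [-0.3, -5.2, 0.7]
opening: -0.0001
```

Call:
apply_moves --pt "0 0.5 0 0 0 0 1" --pt "0 0.5 0 0 0 0 1"

```text
time: 7.3
ee_pos: [0.5444, -0.0918, 0.0343]
tcp_rot: [-180.0, 0.2, 88.9]
wrist_force: [0.1, -10.7, 0.4]
opening: 0.0002
```

The force has risen to 10.7 N and the motion has stopped, so the panel is against the stop. I'll hold briefly, then check.

Call:
apply_moves --pt "0 0 0 0 0 0 1" --pt "0 0 0 0 0 0 1" --pt "0 0 0 0 0 0 1"

```text
time: 7.68
ee_pos: [0.5444, -0.0918, 0.0343]
tcp_rot: [-180.0, 0.2, 88.9]
wrist_force: [-0.7, -9.2, 0.6]
opening: -0.0001
```

```bash
python3 snap.py 6
```

```text
7.675 [ 0.54437523 -0.091838    0.03432216] [-0.71012938 -9.17763925  0.59585213] [-1.92214527  0.12950838  0.00801205] [-1.79991031e+02  1.52032200e-01  8.88620062e+01]
```

View pics/s6.png

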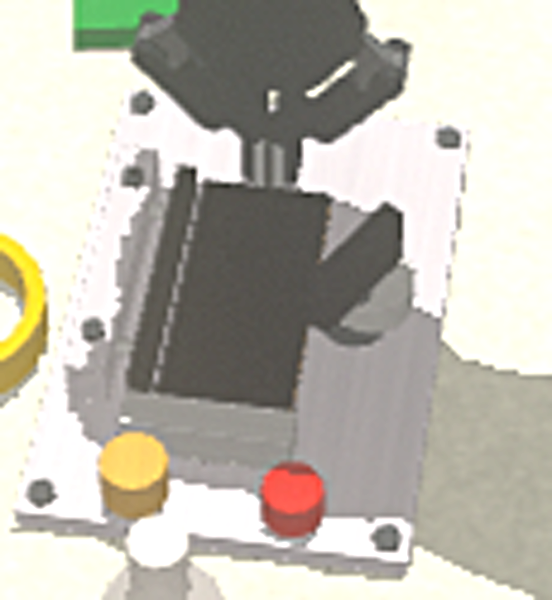

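View pics/t6.png

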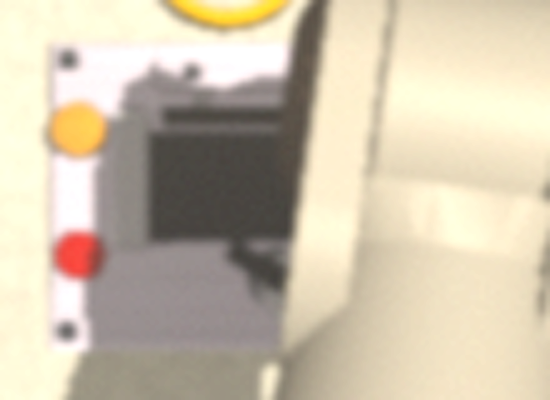

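In both views the panel's end is flush with the stop, with no gap. I'll back off, lift, and move over the knob with the jaws across the bar.

Call:
apply_moves --pt "0 -2 0 0 0 0 1" --pt "0 -6 0 0 0 0 1" --pt "0 -10 0 0 0 0 1" --pt "0 0 30 0 0 0 1" --pt "0 0 35 0 0 0 1" --pt "0 0 35 0 0 -5 0.5" --pt "-8 18 0 0 0 -5 0.5" --pt "-8 18 0 0 0 -5 0.5" --pt "-8 18 0 0 0 -5 0.5" --pt "-8 18 0 0 0 -5 0.5" --pt "-8 18 0 0 0 -5 0.5" --pt "-7 0 0 0 0 -1.5 0.5" --pt "0 0 0 0 0 0 0.5"

```text
time: 9.4
ee_pos: [0.4973, -0.0191, 0.1344]
tcp_rot: [180.0, -0.0, 57.5]
wrist_force: [0.1, -0.6, -0.2]
opening: 0.0431
```

```bash
python3 snap.py 7;  python3 -c "
from h import *
print(get_obs()['opening'])"
```

```text
9.4 [ 0.49731482 -0.01906352  0.13439619] [ 0.07538675 -0.59325214 -0.17205215] [-0.01619164 -0.06163805  0.02434561] [ 1.79986325e+02 -1.97692510e-03  5.74861322e+01]
0.04257105261318174
```

View pics/s7.png

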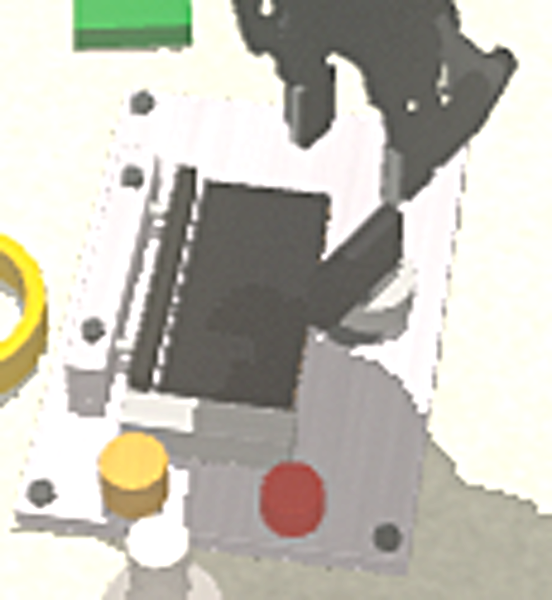

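The panel is still at the stop with the fingers clear. I'll descend over the bar and close gently.

Call:
apply_moves --pt "0 0 -25 0 0 0 0.5" --pt "0 0 -25 0 0 0 0.5" --pt "0 0 -18 0 0 0 0.5" --pt "0 0 -11 0 0 0 0.5" --pt "0 0 0 0 0 0 0.5" --grip_force 25

```text
time: 10.12
ee_pos: [0.4973, -0.0187, 0.0548]
tcp_rot: [-180.0, 0.0, 57.4]
wrist_force: [-0.6, -0.6, 0.6]
opening: 0.0429
```

```bash
python3 snap.py 8
```

```text
10.125 [ 0.49727019 -0.01865551  0.05482529] [-0.63451574 -0.64242584  0.64176505] [ 0.00899239  0.05618046 -0.00603318] [-1.79954252e+02  2.53591731e-02  5.74248931e+01]
```

View pics/s8.png

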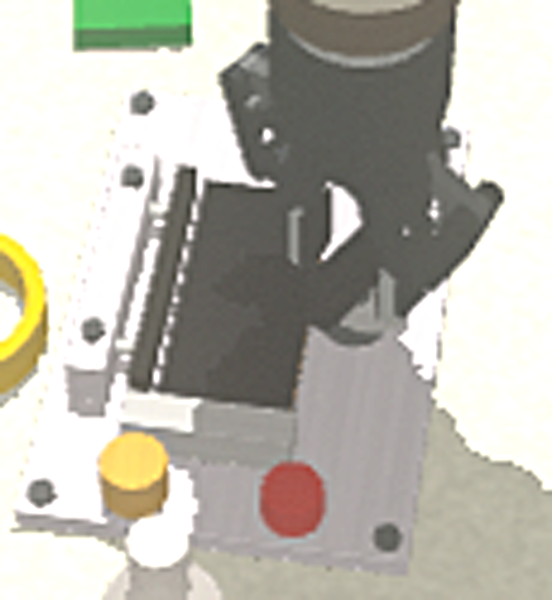

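The bar stands between the fingers. Closing.

Call:
apply_moves --pt "0 0 0 0 0 0 1" --pt "0 0 0 0 0 0 1" --pt "0 0 0 0 0 0 1" --pt "0 0 0 0 0 0 1" --pt "0 0 0 0 0 0 1" --pt "0 0 0 0 0 0 1" --grip_force 40

```text
time: 10.98
ee_pos: [0.4979, -0.0185, 0.056]
tcp_rot: [179.9, -0.0, 57.4]
wrist_force: [-1.0, -0.4, 4.7]
opening: 0.0116
```

```bash
cat > st.py <<'E'
from h import *
o=get_obs();print(round(o['time'],2),(o['ee_pos']*1000).round(2),o['tcp_rot'].round(2),o['wrist_force'].round(2),o['torque'].round(3),round(o['opening']*1000,2))
E
python3 st.py
```

```text
10.97 [497.85 -18.54  56.  ] [ 1.7995e+02 -3.0000e-02  5.7430e+01] [-0.96 -0.44  4.65] [0.027 0.187 0.178] 11.64
```

Call:
apply_moves --pt "0 0 0 0 0 2 1" --pt "0 0 0 0 0 4 1" --pt "0 0 0 0 0 4 1" --pt "0 0 0 0 0 4 1" --pt "0 0 0 0 0 4 1" --pt "0 0 0 0 0 4 1" --pt "0 0 0 0 0 2 1"

```text
time: 11.85
ee_pos: [0.4973, -0.0184, 0.056]
tcp_rot: [180.0, -0.0, 81.5]
wrist_force: [-4.2, 2.0, 8.2]
opening: 0.0111
```

```bash
python3 st.py
```

```text
11.85 [497.34 -18.36  56.01] [ 1.800e+02 -3.000e-02  8.151e+01] [-4.16  2.04  8.18] [ 0.365  0.84  -0.2  ] 11.12
```

The torque is -0.2 N m, which is just pivot friction, at about -1.70 rad. Continuing in smaller steps, and easing z slightly.

Call:
apply_moves --pt "0 0 0.5 0 0 3 1" --pt "0 0 0.5 0 0 3 1" --pt "0 0 0 0 0 3 1" --pt "0 0 0 0 0 3 1" --pt "0 0 0 0 0 2 1"

```text
time: 12.48
ee_pos: [0.4969, -0.0183, 0.056]
tcp_rot: [-179.9, -0.0, 95.5]
wrist_force: [-3.7, 3.1, 0.5]
opening: 0.0116
```

```bash
python3 st.py
```

```text
12.47 [496.93 -18.34  56.04] [-1.7993e+02 -3.0000e-02  9.5490e+01] [-3.71  3.11  0.49] [ 0.43   0.659 -0.227] 11.59
```

Call:
apply_moves --pt "0 0 0 0 0 2 1" --pt "0 0 0 0 0 2 1"

```text
time: 12.72
ee_pos: [0.4969, -0.0184, 0.0561]
tcp_rot: [-179.9, -0.0, 99.5]
wrist_force: [-5.5, 3.3, 2.0]
opening: 0.0111
```

```bash
python3 st.py
```

```text
12.72 [496.86 -18.36  56.05] [-1.7993e+02 -4.0000e-02  9.9520e+01] [-5.49  3.3   1.96] [ 0.439  1.023 -0.283] 11.13
```

Call:
apply_moves --pt "0 0 0 0 0 2 1" --pt "0 0 0 0 0 2 1"

```text
time: 12.98
ee_pos: [0.4967, -0.0184, 0.056]
tcp_rot: [-179.9, -0.0, 103.5]
wrist_force: [-5.9, 2.9, 1.9]
opening: 0.0113
```

```bash
python3 st.py
```

```text
12.97 [496.74 -18.39  56.03] [-1.7991e+02 -4.0000e-02  1.0351e+02] [-5.86  2.86  1.88] [ 0.541  1.053 -0.223] 11.3
```

Call:
apply_moves --pt "-0.4 0.3 0 0 0 1 1" --pt "0 0 0 0 0 1 1"

```text
time: 13.22
ee_pos: [0.4967, -0.0183, 0.056]
tcp_rot: [-179.9, -0.0, 105.5]
wrist_force: [-5.1, 0.0, 1.0]
opening: 0.011
```

```bash
python3 st.py
```

```text
13.22 [496.67 -18.34  56.04] [-179.94   -0.    105.47] [-5.07  0.05  0.98] [ 0.094  0.971 -0.285] 11.04
```

Call:
apply_moves --pt "0 0 0 0 0 1 1" --pt "0 0 0 0 0 1 1"

```text
time: 13.48
ee_pos: [0.4966, -0.0184, 0.0561]
tcp_rot: [-179.9, -0.0, 107.5]
wrist_force: [-6.2, -0.2, 0.3]
opening: 0.0116
```

```bash
python3 st.py
```

```text
13.47 [496.65 -18.38  56.06] [-1.7994e+02 -1.0000e-02  1.0746e+02] [-6.19 -0.2   0.26] [ 0.1    1.103 -0.343] 11.58
```

Call:
apply_moves --pt "0 0 0 0 0 1 1" --pt "0 0 0 0 0 1 1"

```text
time: 13.72
ee_pos: [0.4965, -0.0184, 0.056]
tcp_rot: [-179.9, -0.0, 109.5]
wrist_force: [-6.5, 0.3, 1.0]
opening: 0.0115
```

```bash
python3 st.py
```

```text
13.72 [496.55 -18.4   56.03] [-1.7993e+02 -1.0000e-02  1.0945e+02] [-6.5   0.28  0.98] [ 0.005  1.176 -0.463] 11.52
```

Call:
apply_moves --pt "0 0 0 0 0 0 1"

```text
time: 13.85
ee_pos: [0.4966, -0.0184, 0.0561]
tcp_rot: [-179.9, -0.0, 109.4]
wrist_force: [-6.4, -0.4, 1.1]
opening: 0.0112
```

```bash
python3 st.py; python3 snap.py 9; python3 st.py; for i in 1 2 3 4 5 6; do python3 -c "from workcell import *;camera('side');o=get_obs();print(o['time'],o['torque'][2],o['tcp_rot'][2])";done
```

```text
13.85 [496.55 -18.4   56.06] [-1.7993e+02 -1.0000e-02  1.0944e+02] [-6.4  -0.36  1.08] [ 0.03   1.109 -0.419] 11.16
13.85 [ 0.49655102 -0.01839653  0.05606186] [-6.39916793 -0.35648678  1.07953701] [ 0.03008212  1.10862467 -0.41865414] [-1.79930184e+02 -1.17418889e-02  1.09439181e+02]
13.95 [496.56 -18.4   56.06] [-1.7993e+02 -1.0000e-02  1.0943e+02] [-6.82 -0.15  0.26] [ 0.065  1.088 -0.382] 11.16
14.0 -0.2984647459328803 109.42940472716512
14.05 -0.2944138607779727 109.42887883431129
14.1 -0.3745121764112319 109.42964736086194
14.15 -0.3835475678476796 109.42818234922946
14.2 -0.3551516933689205 109.42826481784155
14.25 -0.32251574638854225 109.42943996005891
```

View pics/s9.png

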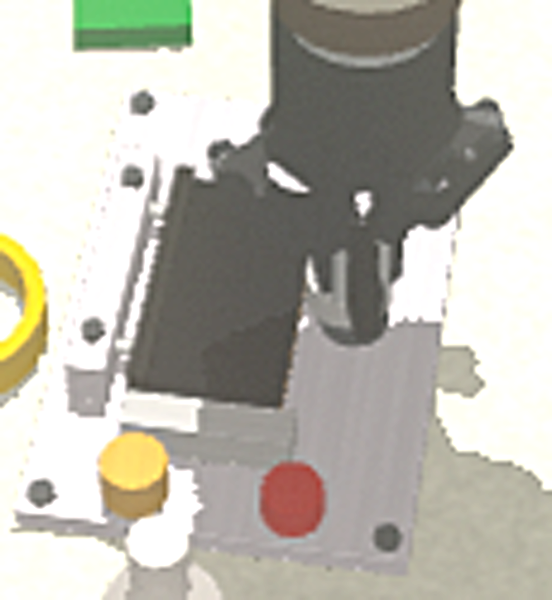

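The panel is now against the fence pad, still home. The torque averages about 0.37 N m over nine readings, which means roughly 9 N. I'll add 3°, worth about 5 N.

Call:
apply_moves --pt "0 0 0 0 0 1 1" --pt "0 0 0 0 0 1 1"

```text
time: 14.5
ee_pos: [0.4965, -0.0184, 0.0561]
tcp_rot: [-179.9, -0.0, 111.4]
wrist_force: [-6.8, -0.1, 1.7]
opening: 0.0113
```

```bash
cat > avg.py <<'E'
from workcell import *
import numpy as np
t=[]
for i in range(12):
    camera('side');o=get_obs();t.append([o['torque'][2],o['tcp_rot'][2],*o['wrist_force'][:2]])
print(o['time'],np.round(t,3)[:,0],np.mean(t,0).round(3))
E
python3 avg.py
```

```text
15.1 [-0.47  -0.416 -0.437 -0.403 -0.369 -0.392 -0.371 -0.317 -0.394 -0.424
 -0.392 -0.366] [-3.96000e-01  1.11432e+02 -6.32700e+00 -7.00000e-03]
```

That gives 0.396 N m, about 11.4 N, which agrees with the geometric estimate of about 11.3 N. Two more degrees.

Call:
apply_moves --pt "0 0 0 0 0 1 1" --pt "0 0 0 0 0 1 1"

```text
time: 15.35
ee_pos: [0.4964, -0.0184, 0.056]
tcp_rot: [-179.9, -0.0, 113.4]
wrist_force: [-7.8, -0.6, 1.8]
opening: 0.0117
```

```bash
python3 avg.py
```

```text
15.95 [-0.573 -0.547 -0.465 -0.57  -0.555 -0.503 -0.526 -0.547 -0.486 -0.525
 -0.578 -0.561] [ -0.536 113.419  -6.632   0.145]
```

This reading is higher than geometry predicts: 0.536 against about 0.46. I'll average longer to check for slow noise.

```bash
python3 avg.py;python3 avg.py;python3 avg.py;python3 avg.py
```

```text
16.55 [-0.561 -0.508 -0.46  -0.499 -0.536 -0.535 -0.5   -0.534 -0.524 -0.511
 -0.571 -0.531] [ -0.522 113.41   -6.885  -0.282]
17.15 [-0.538 -0.544 -0.571 -0.519 -0.536 -0.573 -0.558 -0.501 -0.528 -0.517
 -0.606 -0.486] [ -0.54  113.411  -6.938  -0.189]
17.75 [-0.512 -0.541 -0.523 -0.555 -0.504 -0.5   -0.492 -0.559 -0.559 -0.527
 -0.59  -0.589] [-5.37000e-01  1.13411e+02 -6.85700e+00  1.50000e-02]
18.35 [-0.538 -0.532 -0.55  -0.504 -0.499 -0.587 -0.564 -0.487 -0.545 -0.57
 -0.518 -0.523] [-5.3500e-01  1.1341e+02 -6.7410e+00 -6.4000e-02]
```

The held torque really is about 0.535 N m. A line through the readings taken while turning (slope about 0.031 N m/deg, contact at a yaw of about 103°) puts the force at about 18 ± 2 N. That is in range but high, so I'll ease back slightly. That drags the panel at most about 0.7 mm.

Call:
apply_moves --pt "0 0 0 0 0 -0.5 1" --pt "0 0 0 0 0 -0.5 1" --pt "0 0 0 0 0 -0.5 1"

```text
time: 18.73
ee_pos: [0.4965, -0.0184, 0.056]
tcp_rot: [-179.9, -0.0, 112.0]
wrist_force: [-5.3, -0.1, 0.6]
opening: 0.0105
```

```bash
python3 avg.py
```

```text
19.325 [0.173 0.138 0.125 0.095 0.113 0.165 0.062 0.163 0.098 0.068 0.138 0.111] [  0.121 111.965  -6.618   0.129]
```

It now reads +0.12 N m after reversing, which fits about 15–16 N. Releasing and lifting.

Call:
apply_moves --pt "0 0 0 0 0 0 0.8" --pt "0 0 0 0 0 0 0.65" --pt "0 0 0 0 0 0 0.5" --pt "0 0 0 0 0 0 0.5" --pt "0 0 0 0 0 0 0.5" --pt "0 0 10 0 0 0 0.5" --pt "0 0 25 0 0 0 0.5" --pt "0 0 40 0 0 0 0.5" --pt "0 0 40 0 0 0 0.5" --pt "0 0 40 0 0 0 0.5" --pt "-10 -40 20 0 0 0 0.5" --pt "-10 -50 0 0 0 0 0.5" --pt "-10 -50 0 0 0 0 0.5" --pt "-10 -50 0 0 0 0 0.5" --pt "-10 -50 0 0 0 0 0.5" --pt "0 0 0 0 0 0 0.5"

```text
time: 21.32
ee_pos: [0.4462, -0.2609, 0.2317]
tcp_rot: [-180.0, 0.0, 111.7]
wrist_force: [0.8, 0.5, 0.3]
opening: 0.0427
```

```bash
python3 snap.py 10; python3 st.py
```

```text
21.325 [ 0.44617046 -0.26094388  0.23166218] [0.83739108 0.4502234  0.27651008] [0.05561957 0.08897475 0.0544626 ] [-1.79993220e+02  2.72373040e-02  1.11685434e+02]
21.43 [ 446.91 -258.51  231.73] [179.98   0.   111.84] [0.02 0.16 0.48] [-0.013 -0.042  0.001] 43.02
```

View pics/s10.png

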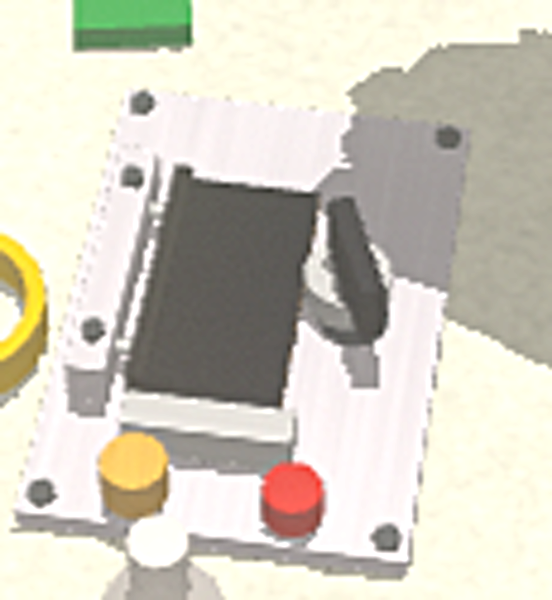

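View pics/t10.png

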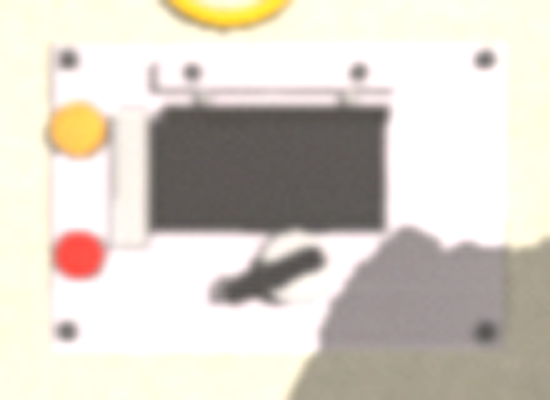

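The panel is flush with the stop (top view, column 150) and square. It is pressed between lobe and fence pad, the knob stayed put, and the bystanders haven't moved. Handing in.

```bash
python3 -c "
from workcell import *
print(job_done())"
```

```text
the job is handed in; nothing more can be done
None
```

I pushed the panel home against the end stop, clamped it with the knob at an estimated 15–16 N, let go, and handed the job in at about 21 s. No verdict came back.

- **Panel:** I pushed it with the closed fingertips until it stopped moving, with about 11 N the highest force I read. In the last pictures its end is flush with the stop. It looks square by eye, and the cap and weight on the jig have not visibly shifted. I did not re-measure the other bystanders.
- **Clamping force:** This is an estimate from wrist torque and geometry, not a direct measurement. At the furthest turn the held torque was 0.535 N m, or about 18 ± 2 N, which was more than I had aimed for. I turned the knob back 1.5°. The torque then read +0.12 N m, which fits roughly 13–21 N depending on the disc's friction.
- **Disagreements:** Two held readings, 0.37 and 0.40 N m, came out lower than the readings taken while turning. I put this down to friction in the knob's pivot. The two cameras also disagreed by about 4.5 mm on the jig's y position, so I used the contact force rather than vision to find the stop.

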